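Lock the slide stainer's carriage with its pin by feel

TASK

The slide stainer has to be locked before it is carried away: pick up the locking pin, put its rod into the slot in the front of the stainer and feel along the carriage face hidden at the back of the slot for the lock hole. Push the pin fully home in the hole, let go and leave it there. Press only gently throughout, and leave the other things on the bench alone.

Things in the scene. Friction and masses are not known exactly. Their poses are not given: they have to be found in the camera images.
- lock_pin: Locking pin, about 120 g, lying on its handle: black slab handle with grey ribs, 80 long x 22 wide x 30 high, and a straight steel rod, 10 in diameter, 100 long, out of the middle of its front end. Origin: centre of the handle's underside; x along the rod towards its nose, z up. Handle x = -40 to 40, rod x = 40 to 140, its axis at z = 15.
- pin_handle (a point): Good place to take the handle, from above, across its 22 mm width: 15 ahead of and 23 above the pin's origin, 125 behind the nose; axes as the pin's. Grip firmly (40 N or more), as the rod levers on it.
- pin_nose (a point): Tip of the pin's rod, on its axis (140 ahead of and 15 above the pin's origin); axes as the pin's. The last 3 mm of the rod taper from 10 to 5 in diameter.
- stainer: Slide stainer drive unit, fixed; low white and grey box, 150 deep (x) x 220 wide (y) x 95 high (105 over the slide bed), a long slot in its front. Origin: centre of its underside; x points into the unit from its front (at x = -75), y along the front, z up. Pressing on it or its mechanism with over 25 N, at face, hole edge or hole bottom, damages it; a few newtons do. All rigid.
- slot_mouth (a point): Centre of the slot's opening, in the front face (stainer x = -75, y = 0, z = 52); axes as the stainer's. The slot is 100 wide (y = -50 to 50), 18 high (z = 43 to 61) and 50 deep, and ends at the carriage. Its floor (z = 43) runs 12 out of the front as a thin steel lip, on which the rod comes to rest.
- slot_back (a point): Middle of the slot's back (stainer x = -25, y = 0, z = 52), where the hidden, smooth, flat carriage face fills the slot's end. Its one lock hole is centred anywhere from y = -32 to 32 (the carriage is braked at an unknown place; no other recesses): 14 wide (y), 16 high (z = 44 to 60), 30 deep, closed bottom at x = +5. Fully home, the nose is at the bottom and 20 of rod stand out of the slot.
- label_roll: Roll of labels, 60 wide, 22 high, lying flat; origin at the centre of its underside. Leave alone.
- coverslip_box: Small white box, 35x57x21; origin at the centre of its underside. Leave alone.
- beaker_a: Clear beaker, 54 wide, 62 high; origin at the centre of its underside. Leave alone.
Mind the look-alikes: they are no part of the job. Several things have the shape of the lock_pin; the one meant has the colours described above.

How it is judged:
By the outcome, as a careful person would: the job done as asked, in the order asked, and still so for the second after the job is handed in, with the robot touching nothing.
It also fails if it takes over 64 s, if anything falls off the work surface, if the arm or the gripper's body presses on something with over 40 N, if the wrist force passes 120 N, or if a joint passes its speed limit or range.

ROBOT

A 6-joint arm with a two-finger parallel gripper is mounted at the origin on a cart in front of the work surface, level with it; the furniture and walls round the work are solid. World frame = base frame: x ahead of the robot, y to its left, z up, the work surface at z = 0. Lengths are in m, angles in degrees, forces in N, time in s.
With the tool pointing down it reaches from about 0.375 to 0.9 m from the base axis. Payload 3.1 kg.
Tool frame: the origin (TCP) lies midway between the tips of the shut fingers; the grasp point (between the pads) lies 19 mm behind it; z points along the fingers, y is the line along which they close (so a half turn about z gives the same grasp; the last joint's range is limited). The gripper opens to 87 mm and grips with 3 to 60 N. Pads are 19 mm wide; open, the fingers measure 117 mm over their backs; the gripper's body (75 mm by 190 mm) begins 51 mm behind the grasp point.
Start: joints at [56.236, 30.224, 82.088, -0, 67.689, -10.227], TCP at [0.25, 0.573, 0.223] pointing down, gripper open.
Joint ranges: [-176.69, 176.69], [-43.24, 126.21], [12.49, 139.97], [-82, 262], [0, 151.66], [-163.58, 163.58]. Speed limits (degrees/s): [159.86, 159.86, 180, 180, 180, 180].

INTERFACE

Orientations are given as a 3x3 rotation matrix whose columns are the frame's x, y, z axes.
In Python, from rig import bot, capture gives the robot as it stands.
- The arm moves only by the shell command python3 -m handwheel, which reads ROWS from standard input. ROWS is a JSON list of rows, 1 to 20 of them, each written [[dx, dy, dz], [rx, ry, rz], opening]: dx, dy, dz in fractions of the full range, 1 being 750 mm, then a rotation vector rx, ry, rz in a scale on which 1.0 is 2 pi rad, then the opening from 0.0 (shut) to 1.0 (fully open); each row is the pose to reach, as a shift and turn from the pose commanded when the command began, along the tool's axes at that moment; what a row does not reach only later rows make up. A row lasts 1/10 s, in which the tool goes at most 0.05 m and 8.59 degrees, less where a joint would pass 70% of its speed; a pose out of reach is approached as far as the arm can. The fingers move at their own pace and stop on an object; the grip force is fixed at half the most. Time passes only in rows, so rows that do not move let the fingers close. It prints the time, the measured TCP pose, the force, the opening and the grip force at its end. No shift or turn number may pass 1 either way. Input that does not fit is refused with a message, and nothing moves.
- bot.read_state(): the state, without advancing time (a new reading comes with each control period).
- capture(name): name is "scene" or "top" or "wrist"; returns a dict with "color" (480x640x3 uint8, red, green, blue), "K" (3x3 intrinsics, pixels), "view" (4x4, takes a point from world to camera coordinates); the wrist camera has in their place "mount" (4x4, takes a point from camera to tool coordinates, whose origin is the TCP and whose axes are the flange's). Camera axes: x right, y up, looking along -z (the intrinsics and any distortion apply to the point x, -y, -z); pixel columns grow to the right and rows downward; lengths in m; the calibration is good to about 2 mm. The wrist camera is an equidistant fisheye: a pixel r from the principal point sees the ray r / f radians off the axis. A picture is of the moment at which its call begins: read the wrist's pose just before it. There is no depth.
- bot.hand_in(): hands the job in; it is judged then, once.
The state is a dict: "time_s": time; "joint_positions": joint angles; "qvel": joint speeds; "tau": joint torques, N m; "position": TCP position; "tcp_rot": TCP orientation; "force": force on the tool from outside, world axes, zero at the start; "moment": the same for the moment, N m; "opening": opening from 0.0 (shut) to 1.0 (fully open); "grasp_force": force on a finger pad.
Only numpy, scipy, OpenCV 4.12 (cv2) and the standard library are available. Lean on these libraries where they do the work, as an engineer would, in place of code of your own. Each camera call takes 0.05 s, during which the arm holds its last target. There are 200 camera calls.

## Working session

There is one attempt and no reset: what is moved stays moved. The work goes in short steps, Python scripts to look and compute and a shell command to move; the robot and the scene stay as the last step left them, time stands still between calls to the robot, and variables do not carry over. Pictures are saved under pics/ and viewed, at most 10 in all, crops included, and the job is handed in when it is done.

```bash
mkdir -p pics; ls; python3 - <<'E'
from rig import bot,capture
import cv2,numpy as np,pickle
s=bot.read_state();print(s)
for n in("scene","top"):
    c=capture(n);cv2.imwrite(f"pics/{n}0.png",c["color"][...,::-1]);pickle.dump(c,open(f"{n}0.pkl","wb"));print(n,c["K"],c["view"],[k for k in c])
E
```

```text
pics
{'time_s': 0.0, 'joint_positions': array([ 5.62369383e+01,  3.02785356e+01,  8.21564356e+01,  3.21510929e-04,
        6.76880911e+01, -1.02286387e+01]), 'qvel': array([ 0.01550067, -0.01462744, -0.0516813 , -0.03108628,  0.06120557,
       -0.03066021]), 'tau': array([-1.38964402e-03, -4.40049469e+01, -1.76588380e+01,  6.31736079e-02,
        5.82755136e-02, -1.60898462e-04]), 'position': array([0.24913671, 0.57240492, 0.22157597]), 'tcp_rot': array([[-9.16819258e-01,  3.99300654e-01, -1.19799937e-03],
       [ 3.99302265e-01,  9.16817606e-01, -1.78270733e-03],
       [ 3.86510709e-04, -2.11278427e-03, -9.99997693e-01]]), 'force': array([ 0.07992863,  0.44256873, -1.04812446]), 'moment': array([-0.01912901,  0.03725093,  0.02630482]), 'grasp_force': 0.0, 'opening': 1.001673095109041}
scene [[500.57838054   0.         321.51366027]
 [  0.         500.57838054 240.67571121]
 [  0.           0.           1.        ]] [[ 0.77497655 -0.6319225  -0.00923597 -0.47717786]
 [ 0.34025373  0.40487564  0.84870673 -0.22422458]
 [-0.53257746 -0.66087039  0.52878312 -0.95386685]
 [ 0.          0.          0.          1.        ]] ['color', 'K', 'view']
top [[561.87328147   0.         309.83081049]
 [  0.         561.87328147 245.74707911]
 [  0.           0.           1.        ]] [[-6.94010540e-03 -9.99973545e-01 -2.17806082e-03 -2.94674574e-02]
 [ 9.91961226e-01 -7.15967994e-03  1.26339481e-01 -5.74618275e-01]
 [-1.26351733e-01 -1.28374256e-03  9.91984673e-01 -1.44298156e+00]
 [ 0.00000000e+00  0.00000000e+00  0.00000000e+00  1.00000000e+00]] ['color', 'K', 'view']
```

View pics/top0.png

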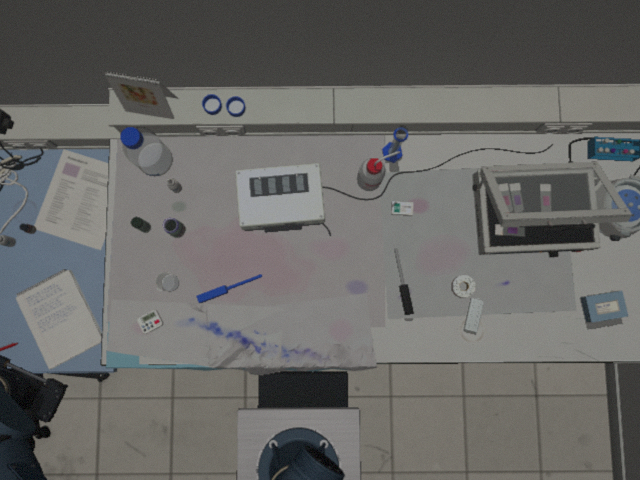

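View pics/scene0.png

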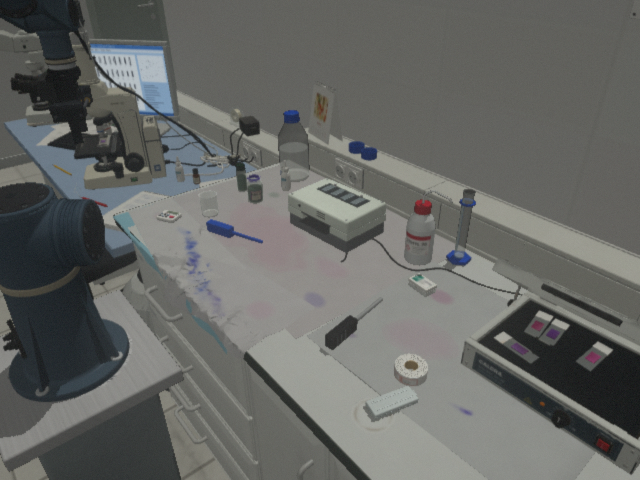

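Look-alikes in the top view are the blue pin at (228,290) and the black-handled pin at (403,285). The black one fits "black handle with grey ribs". I'll confirm it in an enlarged crop and measure it together with the stainer.

```bash
cat > h.py <<'E'
import numpy as np,cv2,pickle
def ray(c,uv):
    V=c["view"];K=c["K"];uv=np.atleast_2d(uv).astype(float)
    d=np.c_[(uv[:,0]-K[0,2])/K[0,0],-(uv[:,1]-K[1,2])/K[1,1],-np.ones(len(uv))]
    return -V[:3,:3].T@V[:3,3], d@V[:3,:3]
def onz(c,uv,z):
    o,d=ray(c,uv);return o+d*((z-o[2])/d[:,2])[:,None]
def proj(c,P):
    P=np.atleast_2d(P)@c["view"][:3,:3].T+c["view"][:3,3];K=c["K"]
    return np.c_[K[0,0]*P[:,0]/-P[:,2]+K[0,2],-K[1,1]*P[:,1]/-P[:,2]+K[1,2]]
E
python3 - <<'E'
from h import *
t=pickle.load(open("top0.pkl","rb"));s=pickle.load(open("scene0.pkl","rb"))
print(ray(t,[0,0])[0],ray(s,[0,0])[0])
def comp(m,seed):
    n,l,st,ce=cv2.connectedComponentsWithStats(m.astype(np.uint8));x,y,w,h=seed
    ids=l[y:y+h,x:x+w];k=np.bincount(ids[ids>0]).argmax();return (l==k),st[k]
g=t["color"].max(2).astype(int)
m,st=comp(g<75,(395,280,18,40));print("handle",st)
uv=np.argwhere(m)[:,::-1];P=onz(t,uv,.028)[:,:2];print("rect",cv2.minAreaRect((P*1000).astype(np.float32)))
pc=cv2.minAreaRect(uv.astype(np.float32));print(pc)
gs=s["color"].max(2).astype(int)
m2,st=comp(g.__class__ and t["color"].min(2)>0, (0,0,640,480)) if 0 else (None,None)
w,st=comp(t["color"].min(2)>150,(240,200,80,20));print("white",st)
cn=max(cv2.findContours(w.astype(np.uint8),0,2)[0],key=cv2.contourArea)
print(cv2.minAreaRect(cn),"\n",cv2.minAreaRect((onz(t,cn[:,0],.095)[:,:2]*1000).astype(np.float32)))
a=cv2.resize(t["color"][235:335,370:440],None,fx=5,fy=5,interpolation=3)
b=cv2.resize(t["color"][155:245,225:340],None,fx=3.4,fy=3.4,interpolation=3)
im=np.zeros((500,350+b.shape[1],3),np.uint8);im[:,:350]=a;im[:b.shape[0],350:]=b
cv2.imwrite("pics/crop1.png",im[...,::-1])
c=cv2.resize(s["color"][170:360,280:400],None,fx=3,fy=3,interpolation=3)
cv2.imwrite("pics/crop2.png",c[...,::-1])
E
```

```text
[ 0.38747132 -0.03543318  1.50394838] [-0.06191308 -0.84113871  0.69028239]
handle [399 284  15  31 268]
rect ((433.33294677734375, -283.78955078125), (79.40103912353516, 23.142261505126953), 9.813932418823242)
((405.9038391113281, 299.0192565917969), (30.594118118286133, 8.825225830078125), 78.69007110595703)
white [ 237  165   86   60 3121]
((279.1759033203125, 194.11036682128906), (54.39479446411133, 82.87938690185547), 85.2363510131836) 
 ((700.9880981445312, 44.01325988769531), (142.20396423339844, 211.29965209960938), 4.715588569641113)
```

View pics/crop1.png

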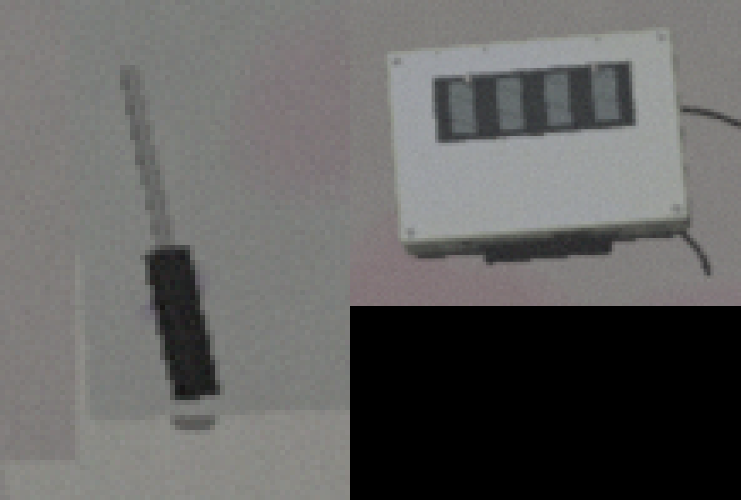

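View pics/crop2.png

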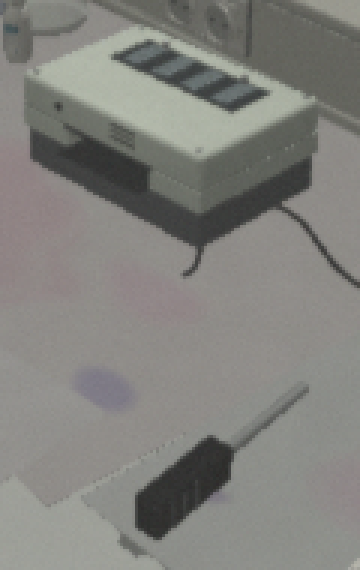

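The black pin at top (405,299) has grey ribs and a steel rod, so it is the one meant. The blue one is a decoy. The crops also show the stainer's slot in the front, facing the robot.

```bash
cat >> h.py <<'E'
def rel(st,p,yaw,cmd=None):
    "shift in tool axes to TCP world p, and rz (tool) to world yaw of tool x"
    R=st["tcp_rot"];y=np.degrees(np.arctan2(R[1,0],R[0,0]))
    return (R.T@(np.array(p)-st["position"])).round(4), -((yaw-y+180)%360-180)
E
python3 - <<'E'
from h import *
from rig import bot
t=pickle.load(open("top0.pkl","rb"));s=pickle.load(open("scene0.pkl","rb"))
C=onz(t,[[236.2,170.3],[318.5,163.2],[325,219],[241.2,226.2]],.095);print(C.round(4))
for a,b in((0,1),(1,2),(2,3),(3,0)):
    d=C[b]-C[a];print(np.hypot(*d[:2]),np.degrees(np.arctan2(d[1],d[0])))
print("ctr",C.mean(0))
print("lip",onz(t,[[264.7,231],[301.5,229]],.043))
# scene corners top: from crop2 /3 + (280,170)
S=np.array([[130,30],[318,98],[200,182],[25,70]])/3+[280,170];print(onz(s,S,.095).round(4))
print("nose",onz(t,[395.4,248.6],.015),"sc",onz(s,np.array([304,386])/3+[280,170],.015))
g=s["color"].max(2).astype(int)
n,l,st,ce=cv2.connectedComponentsWithStats((g<70).astype(np.uint8))
k=l[170+490//3,280+180//3];print(st[k])
x=np.array([np.cos(np.radians(9.8)),np.sin(np.radians(9.8)),0])
for d in(0,):
    p=np.array([.4333,-.2838,0])
    print(proj(s,[p+x*40+[0,0,.03]-0*x-x*39.96,p-x*.04,p+x*.14+[0,0,.015],p+[0,0,.015]]))
st=bot.read_state()
g=p+x*.015;print(g,rel(st,[g[0],g[1],.09],189.8))
E
```

```text
[[ 0.764   0.1544  0.095 ]
 [ 0.7811 -0.0574  0.095 ]
 [ 0.6352 -0.0727  0.095 ]
 [ 0.6182  0.1403  0.095 ]]
0.21257218217241697 -85.36836283147171
0.1466923083786932 -174.03932093327273
0.21368450715993562 94.55960802780992
0.1464021276247802 5.52797824772604
ctr [0.6996348  0.04117638 0.095     ]
lip [[ 0.6135162   0.08489555  0.043     ]
 [ 0.61813458 -0.01193114  0.043     ]]
[[ 0.744   0.1478  0.095 ]
 [ 0.7798 -0.0609  0.095 ]
 [ 0.6101 -0.1007  0.095 ]
 [ 0.6204  0.1437  0.095 ]]
nose [[ 0.56779933 -0.26181176  0.015     ]] sc [[ 0.56775189 -0.262339    0.015     ]]
[325 316  33  34 555]
[[353.30065252 315.29563957]
 [327.5492979  347.77117112]
 [381.70921366 297.48335927]
 [340.65355247 331.24514213]]
[ 0.44808112 -0.28124686  0.        ] (array([-0.5233, -0.703 ,  0.1328]), np.float64(-33.33698225229969))
```

Careful with the scale: shifts go in shares of 750 mm and turns go in shares of 2 pi rad. That gives: -0.705 m / 0.75 = -0.94, -0.35 m / 0.75 = -0.4667, -33.4 degrees / 360 = -0.0928.

```bash
echo '[[[-0.3467,-0.4667,0],[0,0,-0.0472],1],[[-0.3467,-0.4667,0],[0,0,-0.0472],1],[[-0.3467,-0.4667,0],[0,0,-0.0472],1],[[-0.3467,-0.4667,0],[0,0,-0.0472],1],[[-0.3467,-0.4667,0],[0,0,-0.0472],1],[[-0.3467,-0.4667,0],[0,0,-0.0472],1],[[-0.3467,-0.4667,0],[0,0,-0.0472],1],[[-0.3467,-0.4667,0],[0,0,-0.0472],1],[[-0.6933,-0.94,0.12],[0,0,-0.0928],1],[[-0.6933,-0.94,0.12],[0,0,-0.0928],1],[[-0.6933,-0.94,0.12],[0,0,-0.0928],1],[[-0.6933,-0.94,0.12],[0,0,-0.0928],1],[[-0.6933,-0.94,0.12],[0,0,-0.0928],1],[[-0.6933,-0.94,0.12],[0,0,-0.0928],1],[[-0.6933,-0.94,0.12],[0,0,-0.0928],1],[[-0.6933,-0.94,0.12],[0,0,-0.0928],1],[[-0.6933,-0.94,0.12],[0,0,-0.0928],1],[[-0.6933,-0.94,0.12],[0,0,-0.0928],1],[[-0.6933,-0.94,0.12],[0,0,-0.0928],1],[[-0.6933,-0.94,0.12],[0,0,-0.0928],1]]' | python3 -m handwheel
cat >> h.py <<'E'
def wray(c,st,uv):
    K=c["K"];M=c["mount"];uv=np.atleast_2d(uv).astype(float)
    a=(uv[:,0]-K[0,2])/K[0,0];b=(uv[:,1]-K[1,2])/K[1,1];r=np.hypot(a,b)+1e-12
    d=np.c_[np.sin(r)*a/r,-np.sin(r)*b/r,-np.cos(r)]
    R=st["tcp_rot"];return st["position"]+R@M[:3,3], d@M[:3,:3].T@R.T
def wonz(c,st,uv,z):
    o,d=wray(c,st,uv);return o+d*((z-o[2])/d[:,2])[:,None]
E
python3 - <<'E'
from h import *
from rig import bot,capture
st=bot.read_state();c=capture("wrist");pickle.dump((st,c),open("w1.pkl","wb"));cv2.imwrite("pics/w1.png",c["color"][...,::-1])
print(st["position"],st["tcp_rot"],st["joint_positions"],c["K"],c["mount"])
print(rel(st,[.4448,-.2825,.004],189.7))
E
```

```text
time_s: 2.1
position: [0.4445, -0.2823, 0.1317]
tcp_rot: [[-0.986, -0.169, -0.001], [-0.169, 0.986, 0.001], [0.001, 0.001, -1.0]]
force: [0.7, 0.1, -0.7]
opening: 0.999
grasp_force: 0.0
[ 0.44452221 -0.28229139  0.13173781] [[-9.85665883e-01 -1.68707650e-01 -7.04333913e-04]
 [-1.68708234e-01  9.85665648e-01  8.73412090e-04]
 [ 5.46886441e-04  9.79719429e-04 -9.99999371e-01]] [-4.45905555e+01  3.03082921e+01  1.01094461e+02  9.73165729e-03
  4.86611180e+01 -1.44309695e+02] [[371.64829954   0.         315.81502891]
 [  0.         371.64829954 241.61499262]
 [  0.           0.           1.        ]] [[-9.41516938e-04  9.53670558e-01  3.00851425e-01  8.24070921e-02]
 [ 9.99999530e-01  9.67731392e-04  6.18895465e-05  5.72234729e-04]
 [-2.32121130e-04  3.00851342e-01 -9.53671021e-01 -1.63167224e-01]
 [ 0.00000000e+00  0.00000000e+00  0.00000000e+00  1.00000000e+00]]
(array([-0.0003, -0.0004,  0.1277]), np.float64(0.01272301235053419))
```

View pics/w1.png

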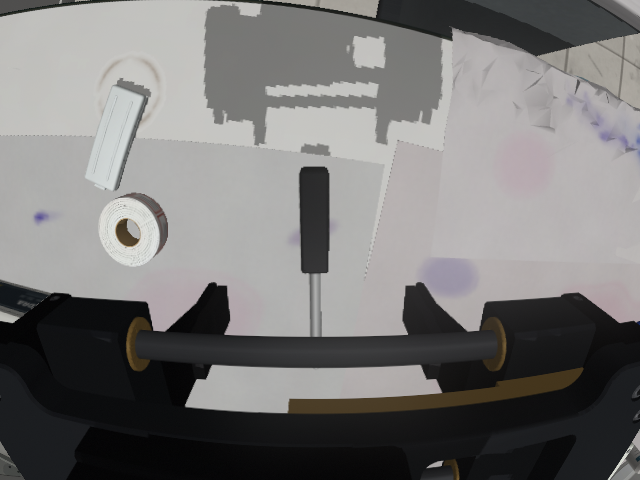

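The wrist view shows the handle at columns 300–328, rows 167–273, with the rod pointing away under the gripper. It is centred between the fingers.

```bash
python3 - <<'E'
from h import *
st,c=pickle.load(open("w1.pkl","rb"))
print(wonz(c,st,[[314,169],[315.5,272]],.03),wonz(c,st,[[301,230],[328,230]],.03))
m=c["color"].max(2)<90
m[:160]=0;m[275:]=0;m[:,:290]=0;m[:,340:]=0
uv=np.argwhere(m)[:,::-1]
print(uv.min(0),uv.max(0),cv2.minAreaRect((wonz(c,st,uv,.03)[:,:2]*1000).astype(np.float32)))
E
```

```text
[[ 0.39223299 -0.29183751  0.03      ]
 [ 0.46968955 -0.27758864  0.03      ]] [[ 0.43844695 -0.29379173  0.03      ]
 [ 0.43509979 -0.27407512  0.03      ]]
[299 167] [328 274] ((431.12646484375, -285.34344482421875), (81.91454315185547, 20.838239669799805), 10.126688957214355)
```

Scaled: 0.1265 m / 0.75 = 0.1687, -0.001 m / 0.75 = -0.0013.

```bash
echo '[[[-0.0013,0,0.0667],[0,0,0],1],[[-0.0013,0,0.12],[0,0,0],1],[[-0.0013,0,0.1533],[0,0,0],1],[[-0.0013,0,0.1687],[0,0,0],1],[[-0.0013,0,0.1687],[0,0,0],1],[[-0.0013,0,0.1687],[0,0,0],0],[[-0.0013,0,0.1687],[0,0,0],0],[[-0.0013,0,0.1687],[0,0,0],0],[[-0.0013,0,0.1687],[0,0,0],0],[[-0.0013,0,0.1687],[0,0,0],0],[[-0.0013,0,0.1687],[0,0,0],0],[[-0.0013,0,0.1687],[0,0,0],0],[[-0.0013,0,0.1687],[0,0,0],0],[[-0.0013,0,0.1687],[0,0,0],0],[[-0.0013,0,0.1687],[0,0,0],0]]' | python3 -m handwheel
```

```text
time_s: 3.65
position: [0.4458, -0.2809, 0.006]
tcp_rot: [[-0.985, -0.171, 0.0], [-0.171, 0.985, -0.0], [0.0, -0.0, -1.0]]
force: [-0.1, 0.7, 0.2]
opening: 0.253
grasp_force: 29.9
```

```bash
python3 - <<'E'
from h import *
from rig import bot
st=bot.read_state();c=np.array([.7005,.042,0]);a=np.radians(4.8);u=np.array([np.cos(a),np.sin(a),0])
print(rel(st,c-.232*u+[0,0,.12],184.8))
E
```

```text
(array([-0.0752,  0.295 , -0.114 ]), np.float64(5.064854487890329))
```

Scaled: 0.295 m / 0.75 = 0.3933, 0.285 m / 0.75 = 0.38, 5 degrees / 360 = 0.0139.

```bash
echo '[[[0,0,-0.0267],[0,0,0],0],[[0,0,-0.08],[0,0,0],0],[[0,0,-0.1333],[0,0,0],0],[[-0.0133,0.04,-0.152],[0,0,0],0],[[-0.0267,0.0933,-0.152],[0,0,0.0028],0],[[-0.04,0.1467,-0.152],[0,0,0.0056],0],[[-0.0533,0.2,-0.152],[0,0,0.0083],0],[[-0.0667,0.2533,-0.152],[0,0,0.0111],0],[[-0.08,0.3067,-0.152],[0,0,0.0139],0],[[-0.0933,0.3533,-0.152],[0,0,0.0139],0],[[-0.1003,0.38,-0.152],[0,0,0.0139],0],[[-0.1003,0.3933,-0.152],[0,0,0.0139],0],[[-0.1003,0.3933,-0.152],[0,0,0.0139],0],[[-0.1003,0.3933,-0.152],[0,0,0.0139],0]]' | python3 -m handwheel
python3 - <<'E'
from h import *
from rig import bot,capture
st=bot.read_state();print(st["position"],st["joint_positions"].round(1))
t=capture("top");s=capture("scene");w=capture("wrist");pickle.dump((st,t,s,w),open("p2.pkl","wb"))
a=cv2.resize(t["color"][150:310,220:340],None,fx=3,fy=3,interpolation=3)
b=cv2.resize(s["color"][140:340,230:410],None,fx=2.4,fy=2.4,interpolation=3)
im=np.zeros((480,800,3),np.uint8);im[:,:360]=a;im[:480,360:792]=b
cv2.imwrite("pics/p2.png",im[...,::-1])
E
```

```text
time_s: 5.05
position: [0.4692, 0.0221, 0.12]
tcp_rot: [[-0.996, -0.085, -0.0], [-0.085, 0.996, -0.0], [0.0, -0.0, -1.0]]
force: [-0.0, -0.6, -1.0]
opening: 0.247
grasp_force: 29.9
[0.46923951 0.02205581 0.1199739 ] [ -11.    28.2  109.6   -0.    42.2 -105.8]
```

View pics/p2.png

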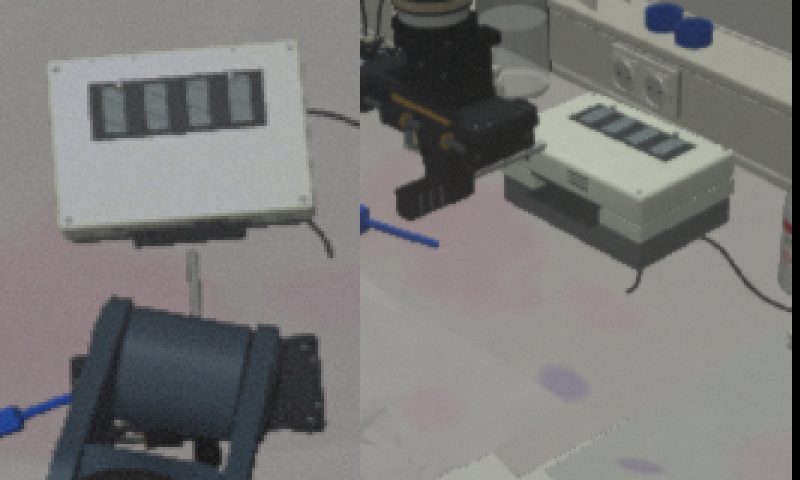

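Top view: the nose is at about px (284,233), the lip runs from (265,232) to (302,229), and the rod lines up with the slot. Scene view: the nose is at about (307,201) and the pin is held level.

```bash
python3 - <<'E'
from h import *
st,t,s,w=pickle.load(open("p2.pkl","rb"))
n=[onz(t,[284.3,233.3],.129)[0],onz(s,[307.1,201.2],.129)[0]];print("nose",n)
# triangulate
o1,d1=ray(t,[284.3,233.3]);o2,d2=ray(s,[307.1,201.2]);A=np.c_[d1[0],-d2[0]];k=np.linalg.lstsq(A,o2-o1,rcond=None)[0];print(o1+k[0]*d1[0],o2+k[1]*d2[0])
R=st["tcp_rot"];print("pred",st["position"]+R@[-.125,0,-.009])
for c,y in(((.7005,.042),4.8),):
  a=np.radians(y);Q=np.array([[np.cos(a),-np.sin(a),0],[np.sin(a),np.cos(a),0],[0,0,1]]);c=np.array([*c,0])
  P=np.array([[-87,50,43],[-87,-50,43],[-75,110,95],[-75,-110,95],[75,110,95],[75,-110,95],[-75,-110,0]])/1e3@Q.T+c
  print("top crop",((proj(t,P)-[220,150])*3).round(0).tolist());print("scene crop",((proj(s,P)-[230,140])*2.4+[360,0]).round(0).tolist())
print(onz(t,[[265.3,232.3],[302,229.3]],.043))
E
```

```text
nose [array([0.59410112, 0.02929446, 0.129     ]), array([0.59118473, 0.0234174 , 0.129     ])]
[0.59465629 0.02946837 0.12530582] [0.59538313 0.02897515 0.12539183]
pred [0.59379139 0.03264521 0.12895689]
top crop [[134.0, 247.0], [248.0, 237.0], [58.0, 231.0], [316.0, 207.0], [45.0, 59.0], [300.0, 36.0], [314.0, 226.0]]
scene crop [[526.0, 192.0], [590.0, 226.0], [496.0, 129.0], [641.0, 199.0], [593.0, 88.0], [738.0, 149.0], [639.0, 278.0]]
[[ 0.61004687  0.08330644  0.043     ]
 [ 0.61732629 -0.01324262  0.043     ]]
```

Scaled: 0.0755 m / 0.75 = 0.1007, -0.025 m / 0.75 = -0.0333.

```bash
echo '[[[0,-0.0267,0.0267],[0,0,0],0],[[0,-0.0333,0.0733],[0,0,0],0],[[0,-0.0333,0.1007],[0,0,0],0],[[0,-0.0333,0.1007],[0,0,0],0],[[0,-0.0333,0.1007],[0,0,0],0],[[-0.0133,-0.0333,0.1007],[0,0,0],0],[[-0.0267,-0.0333,0.1007],[0,0,0],0],[[-0.0333,-0.0333,0.1007],[0,0,0],0],[[-0.04,-0.0333,0.1007],[0,0,0],0],[[-0.04,-0.0333,0.1007],[0,0,0],0],[[-0.04,-0.0333,0.1007],[0,0,0],0]]' | python3 -m handwheel
python3 - <<'E'
from h import *
from rig import bot,capture
st=bot.read_state();print(st["position"],st["moment"])
s=capture("scene");t=capture("top")
b=cv2.resize(s["color"][170:270,260:360],None,fx=4,fy=4,interpolation=3)
a=cv2.resize(t["color"][190:290,240:340],None,fx=4,fy=4,interpolation=3)
cv2.imwrite("pics/p3.png",np.hstack([a,b])[...,::-1])
E
```

```text
time_s: 6.3
position: [0.5011, 0.0005, 0.0446]
tcp_rot: [[-0.996, -0.085, -0.0], [-0.085, 0.996, 0.0], [0.0, 0.0, -1.0]]
force: [-0.3, -0.3, -1.5]
opening: 0.247
grasp_force: 29.9
[0.50112426 0.00051379 0.04462491] [ 0.0194218   0.01219164 -0.01088823]
```

View pics/p3.png

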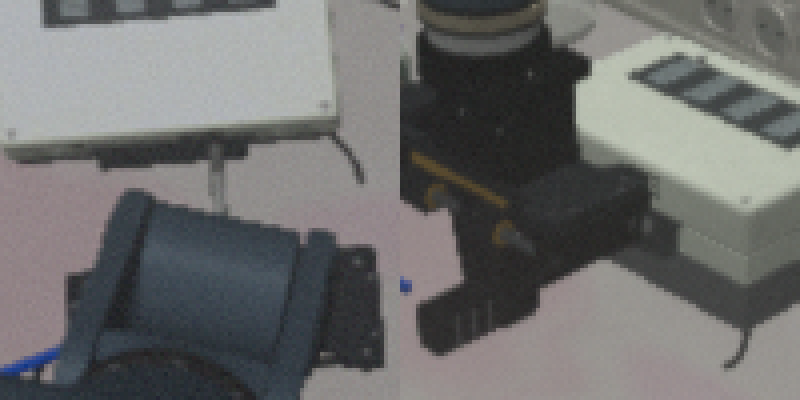

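In the top crop the rod (x≈215) lies over the lip (100–247), about 27 mm right of the slot centre, with its nose at the front face and no contact force. I'll go in.

Scaled: -0.036 m / 0.75 = -0.048, -0.03 m / 0.75 = -0.04.

```bash
echo '[[[-0.0107,0,0],[0,0,0],0],[[-0.0213,0,0],[0,0,0],0],[[-0.032,0,0],[0,0,0],0],[[-0.04,0,0],[0,0,0],0],[[-0.048,0,0],[0,0,0],0],[[-0.048,0,0],[0,0,0],0],[[-0.048,0,0],[0,0,0],0]]' | python3 -m handwheel; echo '[[[-0.0027,0,0],[0,0,0],0],[[-0.0053,0,0],[0,0,0],0],[[-0.008,0,0],[0,0,0],0],[[-0.008,0,0],[0,0,0],0],[[-0.008,0,0],[0,0,0],0]]' | python3 -m handwheel
```

```text
time_s: 7.1
position: [0.537, 0.0035, 0.0444]
tcp_rot: [[-0.996, -0.085, -0.001], [-0.085, 0.996, 0.0], [0.001, 0.0, -1.0]]
force: [-0.4, -0.0, -0.4]
opening: 0.252
grasp_force: 29.9
time_s: 7.6
position: [0.5432, 0.0039, 0.0446]
tcp_rot: [[-0.996, -0.085, -0.0], [-0.085, 0.996, -0.0], [0.0, -0.0, -1.0]]
force: [-0.4, 0.4, -0.8]
opening: 0.248
grasp_force: 29.9
```

Scaled: -0.004 m / 0.75 = -0.0053, -0.002 m / 0.75 = -0.0027.

```bash
echo '[[[-0.0027,0,0],[0,0,0],0],[[-0.0053,0,0],[0,0,0],0],[[-0.0053,0,0],[0,0,0],0]]' | python3 -m handwheel; echo '[[[-0.0013,0,0],[0,0,0],0],[[-0.0027,0,0],[0,0,0],0],[[-0.0027,0,0],[0,0,0],0]]' | python3 -m handwheel;echo '[[[-0.0007,0,0],[0,0,0],0],[[-0.0013,0,0],[0,0,0],0],[[-0.0013,0,0],[0,0,0],0]]' | python3 -m handwheel
```

```text
time_s: 7.9
position: [0.5477, 0.0042, 0.0446]
tcp_rot: [[-0.996, -0.085, 0.001], [-0.085, 0.996, -0.0], [-0.001, -0.0, -1.0]]
force: [-0.1, 0.1, -0.8]
opening: 0.254
grasp_force: 29.9
time_s: 8.2
position: [0.5493, 0.0044, 0.0446]
tcp_rot: [[-0.996, -0.085, 0.0], [-0.085, 0.996, -0.0], [-0.0, -0.0, -1.0]]
force: [0.4, -0.3, -1.2]
opening: 0.246
grasp_force: 29.9
time_s: 8.5
position: [0.5502, 0.0045, 0.0446]
tcp_rot: [[-0.996, -0.085, 0.0], [-0.085, 0.996, -0.0], [-0.0, -0.0, -1.0]]
force: [1.1, 0.5, -0.7]
opening: 0.247
grasp_force: 29.9
```

Scaled: -0.0007 m / 0.75 = -0.0009.

```bash
echo '[[[-0.0009,0,0],[0,0,0],0],[[-0.0009,0,0],[0,0,0],0]]' | python3 -m handwheel|grep -E 'pos|^force'; echo '[[[-0.0009,0,0],[0,0,0],0],[[-0.0009,0,0],[0,0,0],0]]' | python3 -m handwheel|grep -E 'pos|^force'
```

```text
position: [0.551, 0.0045, 0.0446]
force: [0.9, -0.1, -0.3]
position: [0.5516, 0.0046, 0.0446]
force: [1.1, -0.6, -0.9]
```

Scaled: -0.0007 m / 0.75 = -0.0009.

```bash
echo '[[[-0.0009,0,0],[0,0,0],0],[[-0.0009,0,0],[0,0,0],0]]' | python3 -m handwheel|grep -E 'pos|^force'; echo '[[[-0.0009,0,0],[0,0,0],0],[[-0.0009,0,0],[0,0,0],0]]' | python3 -m handwheel|grep -E 'pos|^force'
```

```text
position: [0.5517, 0.0047, 0.0444]
force: [-1.3, -0.7, -0.1]
position: [0.5517, 0.0048, 0.0444]
force: [-2.5, -1.5, -0.8]
```

Scaled: 0.004 m / 0.75 = 0.0053, 0.002 m / 0.75 = 0.0027.

```bash
echo '[[[-0.0009,0.0027,0],[0,0,0],0],[[-0.0009,0.0053,0],[0,0,0],0],[[-0.0009,0.0053,0],[0,0,0],0]]' | python3 -m handwheel|grep -E 'pos|^force'; echo '[[[0,0.0027,0],[0,0,0],0],[[0,0.0053,0],[0,0,0],0],[[0,0.0053,0],[0,0,0],0]]' | python3 -m handwheel|grep -E 'pos|^force'
```

```text
position: [0.5515, 0.0089, 0.0441]
force: [-4.3, -1.9, -0.5]
position: [0.5512, 0.0127, 0.0441]
force: [-4.3, -1.9, -0.6]
```

Scaled: 0.004 m / 0.75 = 0.0053, 0.002 m / 0.75 = 0.0027.

```bash
echo '[[[0,0.0027,0],[0,0,0],0],[[0,0.0053,0],[0,0,0],0],[[0,0.0053,0],[0,0,0],0]]' | python3 -m handwheel|grep -E 'pos|^force'; echo '[[[0,0.0027,0],[0,0,0],0],[[0,0.0053,0],[0,0,0],0],[[0,0.0053,0],[0,0,0],0]]' | python3 -m handwheel|grep -E 'pos|^force'
```

```text
position: [0.5508, 0.0167, 0.0441]
force: [-4.8, -2.6, -0.8]
position: [0.5505, 0.0208, 0.0441]
force: [-4.5, -2.0, -0.7]
```

Scaled: 0.004 m / 0.75 = 0.0053, 0.002 m / 0.75 = 0.0027.

```bash
echo '[[[0,0.0027,0],[0,0,0],0],[[0,0.0053,0],[0,0,0],0],[[0,0.0053,0],[0,0,0],0]]' | python3 -m handwheel|grep -E 'pos|^force'; echo '[[[0,0.0027,0],[0,0,0],0],[[0,0.0053,0],[0,0,0],0],[[0,0.0053,0],[0,0,0],0]]' | python3 -m handwheel|grep -E 'pos|^force'
```

```text
position: [0.5501, 0.0248, 0.0441]
force: [-3.9, -2.2, -1.3]
position: [0.5498, 0.0287, 0.0441]
force: [-3.6, -2.7, 0.0]
```

Scaled: 0.004 m / 0.75 = 0.0053, 0.002 m / 0.75 = 0.0027.

```bash
echo '[[[0,0.0027,0],[0,0,0],0],[[0,0.0053,0],[0,0,0],0],[[0,0.0053,0],[0,0,0],0]]' | python3 -m handwheel|grep -E 'pos|^force'; echo '[[[0,0.0027,0],[0,0,0],0],[[0,0.0053,0],[0,0,0],0],[[0,0.0053,0],[0,0,0],0]]' | python3 -m handwheel|grep -E 'pos|^force'
```

```text
position: [0.55, 0.0328, 0.0442]
force: [-3.7, -1.2, -2.0]
position: [0.5529, 0.037, 0.0451]
force: [-0.2, 0.6, -1.0]
```

Scaled: 0.004 m / 0.75 = 0.0053, 0.002 m / 0.75 = 0.0027.

```bash
echo '[[[0,0.0027,0],[0,0,0],0],[[0,0.0053,0],[0,0,0],0],[[0,0.0053,0],[0,0,0],0]]' | python3 -m handwheel|grep -E 'pos|^force'; echo '[[[0,0.0027,0],[0,0,0],0],[[0,0.0053,0],[0,0,0],0],[[0,0.0053,0],[0,0,0],0]]' | python3 -m handwheel|grep -E 'pos|^force'
```

```text
position: [0.5509, 0.0408, 0.0447]
force: [0.4, -0.9, -0.6]
position: [0.5503, 0.0441, 0.0446]
force: [-0.8, -5.5, -0.9]
```

Scaled: -0.0045 m / 0.75 = -0.006, -0.0025 m / 0.75 = -0.0033.

```bash
echo '[[[0,-0.0033,0],[0,0,0],0],[[0,-0.006,0],[0,0,0],0],[[-0.0013,-0.006,0],[0,0,0],0],[[-0.0027,-0.006,0],[0,0,0],0],[[-0.0027,-0.006,0],[0,0,0],0]]' | python3 -m handwheel|grep -E 'pos|^force'; echo '[[[-0.0013,0,0],[0,0,0],0],[[-0.0027,0,0],[0,0,0],0],[[-0.0027,0,0],[0,0,0],0]]' | python3 -m handwheel|grep -E 'pos|^force'
```

```text
position: [0.5518, 0.0406, 0.0444]
force: [-2.2, -0.9, -0.9]
position: [0.5553, 0.0404, 0.0446]
force: [-0.4, -2.1, -1.3]
```

Scaled: -0.003 m / 0.75 = -0.004, -0.001 m / 0.75 = -0.0013.

```bash
echo '[[[0,-0.0013,0],[0,0,0],0],[[-0.0013,-0.0013,0],[0,0,0],0],[[-0.004,-0.0013,0],[0,0,0],0],[[-0.004,-0.0013,0],[0,0,0],0]]' | python3 -m handwheel|grep -E 'pos|^force'; echo '[[[-0.0027,0,0],[0,0,0],0],[[-0.0053,0,0],[0,0,0],0],[[-0.0053,0,0],[0,0,0],0]]' | python3 -m handwheel|grep -E 'pos|^force'
```

```text
position: [0.5583, 0.0398, 0.0447]
force: [-0.1, 0.2, -1.1]
position: [0.5622, 0.0401, 0.0446]
force: [-0.2, 0.1, -1.3]
```

Scaled: -0.012 m / 0.75 = -0.016, -0.009 m / 0.75 = -0.012.

```bash
echo '[[[-0.004,0,0],[0,0,0],0],[[-0.008,0,0],[0,0,0],0],[[-0.012,0,0],[0,0,0],0],[[-0.016,0,0],[0,0,0],0],[[-0.016,0,0],[0,0,0],0]]' | python3 -m handwheel|grep -E 'pos|^force'; echo '[[[-0.0013,0,0],[0,0,0],0],[[-0.0027,0,0],[0,0,0],0],[[-0.0027,0,0],[0,0,0],0]]' | python3 -m handwheel|grep -E 'pos|^force'
```

```text
position: [0.5744, 0.041, 0.0446]
force: [0.9, -0.6, -0.7]
position: [0.5757, 0.0413, 0.0446]
force: [0.1, 0.4, -0.3]
```

Scaled: -0.0014 m / 0.75 = -0.0019, -0.0007 m / 0.75 = -0.0009.

```bash
echo '[[[-0.0009,0,0],[0,0,0],0],[[-0.0019,0,0],[0,0,0],0],[[-0.0019,0,0],[0,0,0],0]]' | python3 -m handwheel|grep -E 'pos|^force'; echo '[[[-0.0013,0,0],[0,0,0],0],[[-0.0013,0,0],[0,0,0],0]]' | python3 -m handwheel|grep -E 'pos|^force'
```

```text
position: [0.5771, 0.0414, 0.0446]
force: [-0.6, 0.3, -0.8]
position: [0.5782, 0.0414, 0.0446]
force: [0.7, 0.1, -1.1]
```

Scaled: -0.001 m / 0.75 = -0.0013.

```bash
echo '[[[-0.0013,0,0],[0,0,0],0],[[-0.0013,0,0],[0,0,0],0]]' | python3 -m handwheel|grep -E 'pos|^force'; echo '[[[-0.0013,0,0],[0,0,0],0],[[-0.0013,0,0],[0,0,0],0]]' | python3 -m handwheel|grep -E 'pos|^force'
```

```text
position: [0.5787, 0.0416, 0.0445]
force: [-0.7, 0.6, -0.5]
position: [0.5787, 0.0417, 0.0443]
force: [-3.3, -0.4, 0.4]
```

Scaled: -0.001 m / 0.75 = -0.0013.

```bash
echo '[[[-0.0013,0,0],[0,0,0],0],[[-0.0013,0,0],[0,0,0],0]]' | python3 -m handwheel|grep -E 'pos|^force'; echo '[[[-0.0013,0,0],[0,0,0],0],[[-0.0013,0,0],[0,0,0],0]]' | python3 -m handwheel|grep -E 'pos|^force'
```

```text
position: [0.5788, 0.0418, 0.0442]
force: [-6.0, -0.8, 1.4]
position: [0.5788, 0.0419, 0.044]
force: [-6.7, -1.6, 1.3]
```

Scaled: 0.003 m / 0.75 = 0.004, 0.002 m / 0.75 = 0.0027.

```bash
echo '[[[0.002,0,0.0013],[0,0,0],0],[[0.002,0,0.0027],[0,0,0],0],[[0.002,0,0.004],[0,0,0],0],[[0.002,0,0.004],[0,0,0],0]]' | python3 -m handwheel|grep -E 'pos|^force'; echo '[[[0,0,0.0013],[0,0,0],0],[[0,0,0.0013],[0,0,0],0]]' | python3 -m handwheel|grep -E 'pos|^force'
```

```text
position: [0.5789, 0.0415, 0.0413]
force: [-6.0, -1.6, 2.3]
position: [0.5789, 0.0414, 0.0403]
force: [-5.3, -1.7, 1.7]
```

```bash
echo '[[[0,0,0.0013],[0,0,0],0],[[0,0,0.0013],[0,0,0],0]]' | python3 -m handwheel|grep -E 'pos|^force'; echo '[[[0,0,0.0008],[0,-0.0028,0],0],[[0,0,0.0016],[0,-0.0056,0],0],[[0,0,0.0024],[0,-0.0083,0],0],[[0,0,0.0024],[0,-0.0083,0],0]]' | python3 -m handwheel|grep -E 'pos|^force'
```

```text
position: [0.579, 0.0414, 0.0393]
force: [-5.6, -1.7, 1.5]
position: [0.5797, 0.0416, 0.0372]
force: [-2.3, -2.2, -3.5]
```

Scaled: 0.001 m / 0.75 = 0.0013, -0.0005 m / 0.75 = -0.0007.

```bash
echo '[[[-0.0007,0,0.0013],[0,0,0],0],[[-0.0007,0,0.0013],[0,0,0],0]]' | python3 -m handwheel|grep -E 'pos|^force'; echo '[[[0,0,0],[0,0,0],0.5],[[0,0,0],[0,0,0],0.5],[[0,0,0],[0,0,0],0.5],[[0,0,0],[0,0,0],0.5],[[0,0,0],[0,0,0],0.5],[[0,0,0],[0,0,0],0.5]]' | python3 -m handwheel
python3 - <<'E'
from h import *
from rig import bot,capture
st=bot.read_state();w=capture("wrist");pickle.dump((st,w),open("w4.pkl","wb"))
cv2.imwrite("pics/w4.png",w["color"][...,::-1]);print(st["position"])
E
```

```text
position: [0.5798, 0.0416, 0.0365]
force: [-5.5, -3.7, -1.0]
time_s: 17.9
position: [0.5814, 0.0418, 0.0369]
tcp_rot: [[-0.995, -0.085, 0.053], [-0.085, 0.996, 0.004], [-0.053, -0.0, -0.999]]
force: [-0.7, 0.9, -0.1]
opening: 0.494
grasp_force: 0.0
[0.5813816  0.04177157 0.03690249]
```

View pics/w4.png

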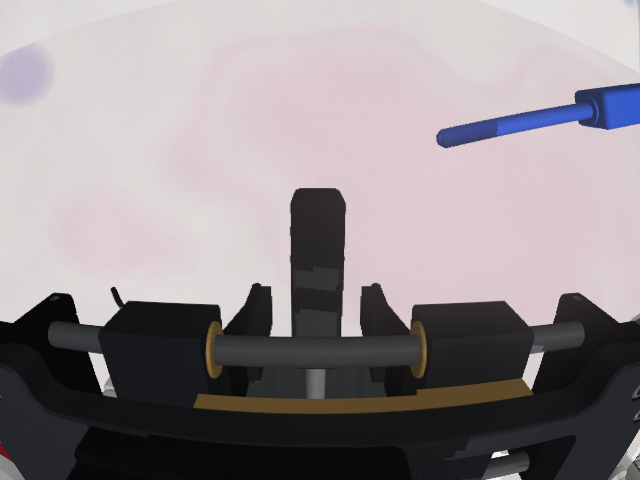

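The handle sits still at columns 291–345, with a finger standing clear on each side. I'll withdraw upward.

Scaled: 0.2 m / 0.75 = 0.2667, 0.12 m / 0.75 = 0.16.

```bash
echo '[[[0,0,-0.0133],[0,0,0],0.5],[[0,0,-0.04],[0,0,0],0.5],[[0,0,-0.08],[0,0,0],0.5],[[0,0,-0.1333],[0,0,0],0.5],[[0,0,-0.1867],[0,0,0],0.5],[[0.0533,0,-0.2267],[0,0,0],0.5],[[0.1067,0,-0.2267],[0,0,0],0.5],[[0.16,0,-0.2267],[0,0,0],0.5],[[0.16,0.0667,-0.2267],[0,0,0],0.5],[[0.16,0.1333,-0.2267],[0,0,0],0.5],[[0.16,0.2,-0.2267],[0,0,0],0.5],[[0.16,0.2667,-0.2267],[0,0,0],0.5],[[0.16,0.2667,-0.2267],[0,0,0],0.5],[[0.16,0.2667,-0.2267],[0,0,0],0.5]]' | python3 -m handwheel
python3 - <<'E'
from h import *
from rig import bot,capture
t=capture("top");s=capture("scene");pickle.dump((t,s),open("p5.pkl","wb"))
a=cv2.resize(t["color"][150:310,220:340],None,fx=3,fy=3,interpolation=3)
b=cv2.resize(s["color"][150:310,260:400],None,fx=3,fy=3,interpolation=3)
cv2.imwrite("pics/p5.png",np.hstack([a,b])[...,::-1])
a=np.radians(4.8);Q=np.array([[np.cos(a),-np.sin(a),0],[np.sin(a),np.cos(a),0],[0,0,1]]);c=np.array([.7005,.042,0])
P=np.array([[-95,5,60],[-175,5,60]])/1e3@Q.T+c
print("expected handle front/rear top, top crop",(proj(t,P)-[220,150])*3)
E
```

```text
time_s: 19.35
position: [0.4352, 0.2311, 0.2007]
tcp_rot: [[-0.995, -0.088, 0.053], [-0.088, 0.996, 0.004], [-0.053, -0.0, -0.999]]
force: [0.3, 0.3, -0.6]
opening: 0.502
grasp_force: 0.0
expected handle front/rear top, top crop [[185.40605754 248.8755494 ]
 [193.2468093  340.4863048 ]]
```

View pics/p5.png

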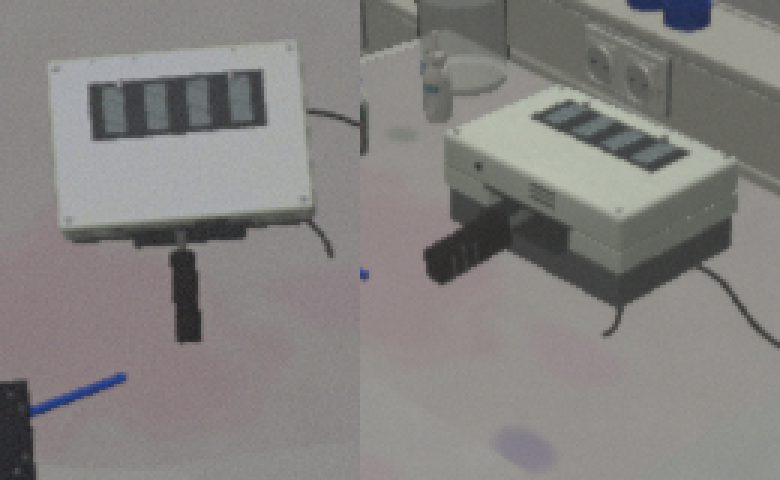

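The pin sits in the slot: handle front at top-crop row 250 and rear at 342, against 249 and 340 expected for home. To check that it didn't slip on release, I'll compare the wrist views from while it was held and just after.

```bash
python3 - <<'E'
from h import *
st,t,s,w0=pickle.load(open("p2.pkl","rb"));st4,w4=pickle.load(open("w4.pkl","rb"))
I={"position":np.zeros(3),"tcp_rot":np.eye(3)}
for w in(w0,w4):
    g=w["color"][120:300,308:328].mean(2).mean(1);d=np.diff(cv2.GaussianBlur(g[:,None],(1,5),0)[:,0])
    k=int(d[:110].argmin()); r=120+k+.5+ (d[k-2:k+3]*np.arange(-2,3)).sum()/d[k-2:k+3].sum()
    print(r, wonz(w,I,[318,r],-.024))   # handle top is 24 mm above TCP (-z tool)
E
```

```text
192.14303446799113 [[ 0.05821699  0.0014569  -0.024     ]]
187.60887324569478 [[ 0.05991303  0.00144825 -0.024     ]]
```

The pin moved only about 0.1 mm on release: it shifted 1.7 mm in the tool frame while the tool sprang 1.6 mm forward. It is still home.

```bash
python3 -c "
from rig import bot
print(bot.hand_in())"
```

```text
the job is handed in; nothing more can be done
None
```

The locking pin is fully home in the stainer's lock hole and released, with force readings no higher than about 7 N, nothing else on the bench touched, and the job handed in at about 20 s of the 64 s allowed.

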